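# Ready a fan for its bench test: plug it home and lock the selector to its bay

### The job

One of the three bays of the test station holds a fan, the other two hold blanking plates. Push the fan fully home in its bay without leaning on it hard, and turn the station's selector from off to the bay that holds the fan: squeeze both release tabs to free the knob, and let go so that both tabs spring right out and lock it there. Leave the solder reel, the screwdriver and the side cutters where they lie.

Things in the scene. Friction and masses are not known exactly. Their poses are not given: they have to be found in the camera images.
- station: Fan test station, fixed to the bench. Origin: on the bench at the middle of its width; x away from the robot, y to its left, z up. In front (x -0.140 to 0) a grey console 210 mm wide whose top face slopes at 38 degrees, 22 mm high at the front edge, with the selector knob. Behind (x 0 to 0.084) a dark tray 435 mm wide, 30 mm high, with three bays parted by aluminium sheets 148 mm high.
- bay_left (a point): Middle of the floor of the left bay, 30 mm above the bench, at x = 0.042, y = +0.143 in the station's frame. The two bays without the fan hold fixed blanking plates: plain steel sheets 133 mm wide with a folded top edge, about 166 mm above the bench.
- bay_middle (a point): The same point of the middle bay (station's frame: x = 0.042, y = 0, z = 0.030).
- bay_right (a point): The same point of the right bay (station's frame: x = 0.042, y = -0.143, z = 0.030).
- fan_top (a point): Middle of the flat upper edge of the grey fan, 134 x 134 x 41 mm, that stands on edge in its bay (41 mm along the station's x). It slides only straight up and down and starts 6 to 14 mm too high, held by the friction of its plug: 5 to 10 N push it down to a hard stop. How high it stands when home differs: 165 to 171 mm above the bench; feel for the stop. Press near its middle.
- fan_module (a joint): How far the fan still stands out of its plug, m: 0 = fully home on its stop.
- fan: The same fan; origin at the centre of its rear face, 67 mm under fan_top and 20 mm behind it; z axis towards the robot, along the rotor's axis.
- selector_grip (a point): Where to pinch the selector: on the knob's axis, half-way along its two grey ribbed release tabs, 35 mm out from the sloping face. z: along the knob's axis out of the face (38 degrees from vertical, leaning to the robot); x: where the pointer points; y: from tab_b to tab_a. Black knob, cap 49 mm across, top 61 mm out from the face.
- selector_foot (a point): The knob's axis at the sloping face (axes as the station's, tilted with the face: x up the slope, z out of it). A slotted steel ring 62 mm across and 11 mm high stands round it: keep fingertips above it. The face is clear 70 mm up and down the slope and 100 mm to each side; the signs by the knob are flat.
- selector (a joint): Angle of the knob in rad, clockwise as one looks on the face. 0 = off, the start (pointer straight down the slope); 1.571 = left bay (pointer left); 3.142 = middle bay (pointer up the slope); 4.712 = right bay (pointer right). Signs: a ring for off, else three small squares, that bay's filled. It turns (0.06 N m) only while both tabs are squeezed in 4 mm or more, and cannot pass from off to right.
- tab_a (a joint): How far the tab on the knob's +y side is squeezed in, m: 0 = right out, 0.006 = fully in. A spring pushes it out with 4 N (8 N fully in). Its tooth locks in a slot of the ring at the four positions, with about 0.04 rad of play; let go between slots, it rests on the ring at about 0.0035 and drops in when the knob is turned to a slot. Its flat face is 22 mm wide, 22 to 48 mm out from the sloping face.
- tab_b (a joint): The same for the tab on the knob's -y side. Over both faces the tabs measure 55 mm when free and 43 mm when both are squeezed fully in.
- spool_mid (a point): Centre of a solder reel, 60 mm across and 34 mm high, lying on the bench by the console. Must not be moved.
- driver_mid (a point): Middle of a blue screwdriver, 171 mm long and 26 mm high, lying on the blue mat at the right. Must not be moved.
- cutters_mid (a point): Middle of red side cutters, 109 x 58 x 12 mm, lying on the bench. Must not be moved.

How it is judged (in metres and radians):
At the end, for the whole second after the job is handed in: The fan is fully home (within 1.5 mm of its stop); the selector stands within 0.09 rad of the position of the bay that holds the fan, at rest, with both tabs sprung out to within 2 mm, so that it is locked there (((y of fan_top in the frame of station between 0.103 and 0.183 m and value of joint selector between 1.481 and 1.661 rad) or (y of fan_top in the frame of station between -0.04 and 0.04 m and value of joint selector between 3.052 and 3.232 rad) or (y of fan_top in the frame of station between -0.183 and -0.103 m and value of joint selector between 4.622 and 4.802 rad)) and value of joint each of tab_a, tab_b below 0.002 m and value of joint fan_module below 0.0015 m and velocity of joint selector between -0.05 and 0.05 rad/s); the robot touches nothing.
It fails at once if leaning on the fan with more than 70 N (contact force between any of the fingers, the arm and fan above 70 N).
It fails at once if moving the solder reel, the screwdriver or the side cutters by more than 25 mm (distance of any of spool_mid, driver_mid, cutters_mid from where it was at the start of the episode above 0.025 m).
It also fails if it takes over 51 s, if anything falls off the work surface, if the arm or the gripper's body presses on something with over 40 N, if the wrist force passes 120 N, or if a joint passes its speed limit or range.

### The arm

A 6-joint arm with a two-finger parallel gripper is mounted at the origin on a cart in front of the work surface, level with it; the furniture and walls round the work are solid. World frame = base frame: x ahead of the robot, y to its left, z up, the work surface at z = 0. Lengths are in mm, angles in rad, forces in N, time in s.
With the tool pointing down it reaches from about 275 to 875 mm from the base axis. Payload 12.5 kg.
Tool frame: the origin (TCP) lies on the mounting face of the last link; the fingertips stand r.nose_length ahead of it and the grasp point (between the pads) lies 155 mm ahead of it (r.nose_length is the distance from the TCP to the fingertips, in mm); z points along the fingers, y is the line along which they close (so a half turn about z gives the same grasp; the last joint's range is limited). The gripper opens to 85 mm and grips with 20 to 120 N. Pads are 22 mm wide; open, the fingers measure 114 mm over their backs; the gripper's body (76 mm by 85 mm) begins 54 mm behind the grasp point. The pads swing forward as they close: fully open they stand 13 mm farther back than shut.
Start: joints at [1.066, 0.351, 1.652, -0, 1.139, -0.085], TCP at [224.136, 502.244, 404.69] pointing down, gripper open.
Joint ranges: [-2.75, 2.75], [-0.79, 2.1], [0.01, 2.65], [-1.57, 4.71], [0.07, 3.14], [-2.87, 2.87]. Speed limits (rad/s): [2.22, 2.22, 2.79, 3.14, 3.14, 3.14].

### API

Orientations are given as a rotation vector (axis times angle).
In Python, from rig import r gives the robot as it stands. Calls block until the motion is done:
- r.movep(position, orientation): joint-space move of the TCP to a pose.
- r.move_l(position, vel=150, attitude=None): straight line of the TCP; attitude=None keeps the orientation; vel is the mean speed in mm/s.
- r.goto_joints(angles): joint-space move.
- r.release() and r.clamp(): open the fingers fully, or close them until they stop; the grip force is fixed at half the most.
- r.pause(seconds).
- r.ik(position, orientation): joint angles nearest the present ones, or None.
- r.get_state(): the state.
- r.snapshot(name): name is "scene" or "side" or "wrist"; returns a dict with "color" (400x640x3 uint8, red, green, blue), "camera_matrix" (3x3 intrinsics, pixels), "dist_coeffs" ([k1, k2, p1, p2, k3] as OpenCV has them; the pictures are not rectified), "R" (3x3) and "t" (3): a world point X has camera coordinates R X + t. Camera axes: x right, y down, z forward; pixel columns grow to the right and rows downward; lengths in mm; the calibration is good to about 2 mm. A picture is of the moment at which its call begins. There is no depth.
A pose or a line that the arm cannot do raises r.PlanningError and nothing moves.
- r.sign_off(): hands the job in; it is judged then, once.
The state is a dict: "time_s": time; "joint_pos": joint angles; "qd": joint speeds; "effort": joint torques, N m; "eef_pos": TCP position; "ee_rot": TCP orientation; "force": force on the tool from outside, world axes, zero at the start; "torque": the same for the moment, N m; "finger_gap": finger opening in mm; "grasp_force": force on a finger pad.
Only numpy, scipy, OpenCV 4.12 (cv2) and the standard library are available. Lean on these libraries where they do the work, as an engineer would, in place of code of your own. Each camera call takes 0.05 s, during which the arm holds its last target. There are 200 camera calls.

## Working session

There is one attempt and no reset: what is moved stays moved. The work goes in short steps, each a Python script; the robot and the scene stay as the last script left them, time stands still between calls to the robot, and variables do not carry over. Pictures are saved under pics/ and viewed, at most 10 in all, crops included, and the job is handed in when it is done.

```bash
ls; mkdir -p pics; python3 - <<'E'
from rig import r
import cv2,pickle
s=r.get_state();print(s,r.nose_length)
d={}
for n in("scene","side","wrist"):
    p=r.snapshot(n);d[n]=p;cv2.imwrite(f"pics/{n}0.png",p["color"][:,:,::-1]);print(n,p["camera_matrix"].tolist(),p["dist_coeffs"],p["R"].round(3).tolist(),p["t"])
pickle.dump(d,open("p0.pkl","wb"))
E
```

```text
pics
{'time_s': 0.0, 'joint_pos': array([ 1.06639539e+00,  3.51210908e-01,  1.65243035e+00, -1.28848013e-05,
        1.13911035e+00, -8.46334523e-02]), 'qd': array([ 0.00091537,  0.00037846,  0.00153244, -0.00089587, -0.00078561,
        0.00065229]), 'effort': array([-2.81667919e-03, -5.06106663e+01, -2.91401160e+01, -3.20448262e-04,
        4.67059552e-03,  2.70888182e-05]), 'eef_pos': array([224.08013285, 502.13439348, 404.1698026 ]), 'ee_rot': array([-6.54462726e-01, -3.07233406e+00,  1.74725211e-03]), 'force': array([ 0.87747497, -0.66890194,  0.72911808]), 'torque': array([0.0164654 , 0.04932452, 0.01765157]), 'grasp_force': 0.0, 'finger_gap': 85.48992026624359} 173.4
scene [[497.52210446571416, 0.0, 310.6926289123925], [0.0, 497.52210446571416, 196.17904633059894], [0.0, 0.0, 1.0]] [-0.00758707  0.          0.          0.          0.        ] [[0.519, -0.855, 0.009], [-0.589, -0.365, -0.721], [0.62, 0.369, -0.692]] [-471.12854809  270.90854446 1261.62222891]
side [[442.98275356108917, 0.0, 320.36936438848875], [0.0, 442.98275356108917, 202.24956931841115], [0.0, 0.0, 1.0]] [-0.11682004  0.          0.          0.          0.        ] [[0.909, -0.417, 0.005], [-0.232, -0.516, -0.825], [0.347, 0.749, -0.565]] [-522.32954041   57.12806148 1348.18001508]
wrist [[287.65016323115924, 0.0, 317.0802000467815], [0.0, 287.65016323115924, 195.6651581570641], [0.0, 0.0, 1.0]] [-0.04379282  0.          0.          0.          0.        ] [[0.407, 0.913, -0.001], [0.873, -0.389, 0.296], [0.27, -0.121, -0.955]] [-548.12952478  -37.90709194  378.57855071]
```

View pics/scene0.png

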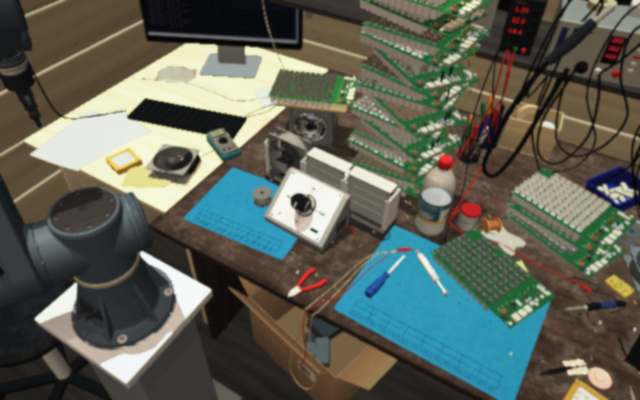

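View pics/side0.png

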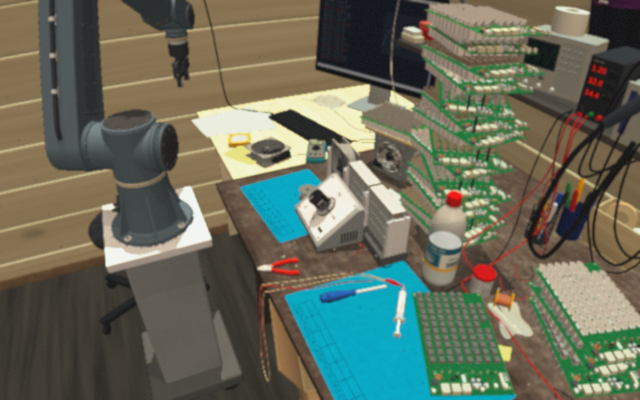

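The station stands at about (320,190) in the scene view and (345,200) in the side view. The left bay seems to hold the fan, at scene (288,155). I'll enlarge both views to check and to pick corners.

```bash
python3 - <<'E'
import cv2,numpy as np
a=cv2.imread("pics/scene0.png")[120:260,240:420];b=cv2.imread("pics/side0.png")[120:270,270:430]
a=cv2.resize(a,None,fx=4.2,fy=4.2,interpolation=cv2.INTER_CUBIC);b=cv2.resize(b,None,fx=4,fy=4,interpolation=cv2.INTER_CUBIC)
cv2.imwrite("pics/sc1.png",a);cv2.imwrite("pics/si1.png",b)
E
```

```text
(no output)
```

View pics/sc1.png

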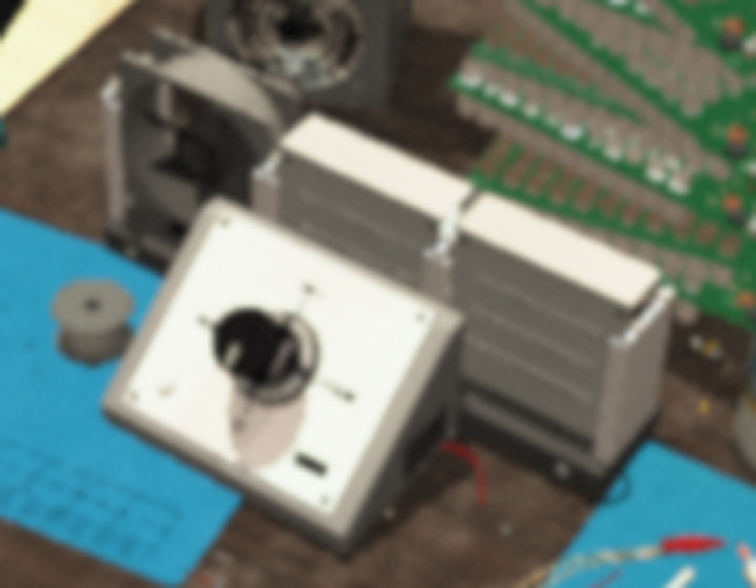

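View pics/si1.png

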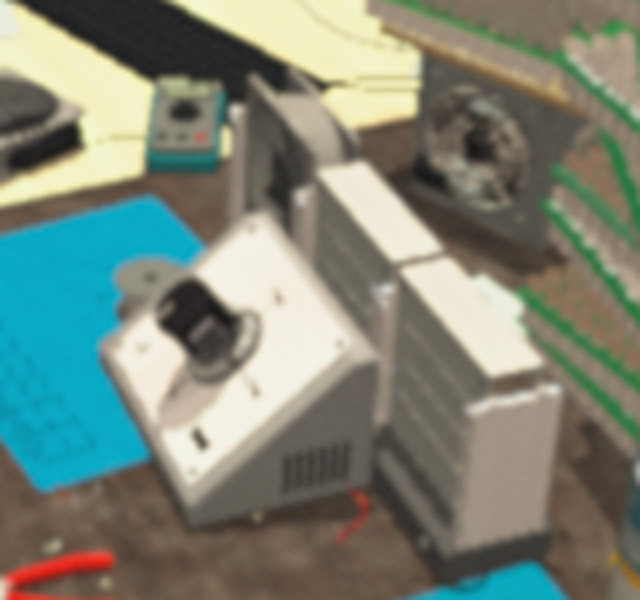

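The fan is in the left bay: it is the dark rotor at scene crop (180,140). The pointer or off sign faces down the slope, and the solder reel lies to the left of the console. I'll triangulate the plate corners and the knob from both views.

```bash
cat > h.py <<'E'
import cv2,numpy as np,pickle
def ray(p,uv):
    x=cv2.undistortPoints(np.array([[uv]],float),p["camera_matrix"],np.array(p["dist_coeffs"]))[0,0]
    d=p["R"].T@np.array([x[0],x[1],1]);return -p["R"].T@p["t"],d/np.linalg.norm(d)
def tri(*obs):
    A=np.zeros((3,3));b=np.zeros(3);L=[ray(*o) for o in obs]
    for c,d in L:
        M=np.eye(3)-np.outer(d,d);A+=M;b+=M@c
    X=np.linalg.solve(A,b);return X,[float(np.linalg.norm((np.eye(3)-np.outer(d,d))@(X-c))) for c,d in L]
def onz(p,uv,z):
    c,d=ray(p,uv);return c+d*(z-c[2])/d[2]
def proj(p,X):
    return cv2.projectPoints(np.array([X],float),cv2.Rodrigues(p["R"])[0],p["t"],p["camera_matrix"],np.array(p["dist_coeffs"]))[0].ravel()
E
python3 - <<'E'
from h import *
d=pickle.load(open("p0.pkl","rb"));S,D=d["scene"],d["side"]
sc=lambda x,y:(240+(x+.5)/4.2-.5,120+(y+.5)/4.2-.5)
si=lambda x,y:(270+(x+.5)/4-.5,120+(y+.5)/4-.5)
P={"midBL":((318,113),(360,162)),"midFL":((280,148),(318,180)),"rBR":((660,272),(543,362)),"rFR":((632,307),(490,378)),
"faceBL":((110,400),(105,345)),"faceBR":((345,535),(190,500)),"faceTL":((215,203),(262,215)),"faceTR":((462,315),(375,360)),
"ring":((283,358),(225,343)),"fanTLf":((118,62),(250,75)),"spool":((93,295),(150,275))}
np.set_printoptions(precision=1,suppress=True)
for k,(a,b) in P.items():
    X,e=tri((S,sc(*a)),(D,si(*b)));print(k,X,np.round(e,1), onz(S,sc(*a),166)if k[:1]in"mr" else "",onz(D,si(*b),166)if k[:1]in"mr" else "")
E
```

```text
midBL [ 615.6 -191.5  169.9] [1. 1.] [ 621.2 -188.4  166. ] [ 617.8 -186.7  166. ]
midFL [ 587.5 -177.9  153.1] [0.2 0.2] [ 574.2 -186.1  166. ] [ 576.2 -198.2  166. ]
rBR [ 600.5 -458.9  162.5] [0.6 0.6] [ 595.9 -460.3  166. ] [ 598.3 -462.2  166. ]
rFR [ 562.7 -456.6  160.2] [0.3 0.3] [ 556.3 -458.7  166. ] [ 558.2 -463.   166. ]
faceBL [ 427.  -137.7   21.2] [0.5 0.5]  
faceBR [ 407.6 -339.7   23. ] [2.1 2.1]  
faceTL [ 558.7 -142.   108.9] [0.9 0.9]  
faceTR [ 546.1 -346.2  109.1] [1.3 1.3]  
ring [ 477.1 -248.7   78.9] [0.9 0.9] [ 401.1 -294.9  166. ] [ 423.7 -360.6  166. ]
fanTLf [595.8 -37.6 171.8] [4.1 4.1]  
spool [493.  -77.   35.9] [2.1 2.1]
```

```bash
cat >> h.py <<'E'
from scipy.spatial.transform import Rotation as Ro
yaw=-0.075;O=np.array([556.,-249.,0.])
def W(p): return O+Ro.from_euler("z",yaw).apply(p)
def rv(z,y):   # tool z and y axes given in the station frame
    z=np.array(z,float);y=np.array(y,float);return (Ro.from_euler("z",yaw)*Ro.from_matrix(np.c_[np.cross(y,z),y,z])).as_rotvec()
c,s=np.cos(np.radians(38)),np.sin(np.radians(38))
n=np.array([-s,0,c]);up=np.array([c,0,s])
FOOT=np.array([484-4,-247.,69])
E
python3 - <<'E'
from h import *;from rig import r
s0=r.get_state();R=Ro.from_rotvec(s0["ee_rot"]);p=pickle.load(open("p0.pkl","rb"))["wrist"]
print("cam in tool",R.inv().apply(-p["R"].T@p["t"]-s0["eef_pos"]),"\n",(p["R"]@R.as_matrix()).round(2))
F=W([42,143,0]);print(F,W([0,0,0]))
for z,y in (([0,0,-1],[0,1,0]),([0,0,-1],[0,-1,0]),([s,0,-c],[0,1,0]),([s,0,-c],[0,-1,0]),([s,0,-c],up),([s,0,-c],-up)):
    P=F+[0,0,420] if z[2]==-1 else FOOT+Ro.from_euler("z",yaw).apply(n)*300
    q=r.ik(P,rv(z,y));print(y,None if q is None else np.round(q,2))
best=min(([0,1,0],[0,-1,0]),key=lambda y:np.abs(np.array(r.ik(F+[0,0,420],rv([0,0,-1],y)))[5]-s0["joint_pos"][5]))
r.movep(F+[0,0,420],rv([0,0,-1],best))
p=r.snapshot("wrist");pickle.dump(p,open("w1.pkl","wb"));im=p["color"][:,:,::-1].copy()
u=proj(p,F+[0,0,180]);print(best,u,r.get_state()["time_s"])
cv2.circle(im,tuple(int(v) for v in u),4,(0,0,255),1);cv2.imwrite("pics/w1.png",im)
E
```

```text
cam in tool [75.86012781 -1.44970641 31.93873724] 
 [[ 0.    1.    0.  ]
 [-0.96  0.   -0.3 ]
 [-0.3   0.    0.96]]
[ 608.5968785  -109.54904672    0.        ] [ 556. -249.    0.]
[0, 1, 0] [-0.25  0.46  1.45  0.    1.23 -1.75]
[0, -1, 0] [-0.25  0.46  1.45 -0.    1.23  1.39]
[0, 1, 0] None
[0, -1, 0] [-0.9   0.16  2.28  1.18  0.51 -0.27]
[0.78801075 0.         0.61566148] [-0.9   0.16  2.28  1.18  0.51 -1.84]
[-0.78801075 -0.         -0.61566148] [-0.9   0.16  2.28  1.18  0.51  1.3 ]
[0, -1, 0] [316.53267612 208.44606011] 2.7583
```

View pics/w1.png

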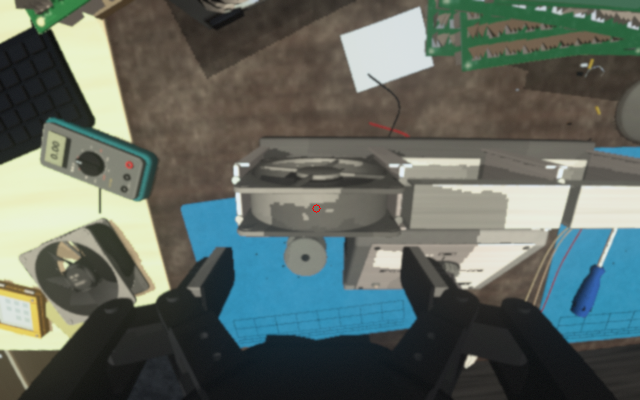

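The predicted fan middle lands at (316,208). The fan's top spans x 238–397 and y 183–233, so that is its middle. I'll press there with closed fingers, watching the force.

```bash
python3 - <<'E'
from h import *;from rig import r
F=W([42,143,0]);r.clamp();r.move_l(F+[0,0,363])
f0=r.get_state()["force"][2];z=363;L=[]
while z>330:
    z-=1;r.move_l(F+[0,0,z],vel=25);s=r.get_state();f=s["force"][2]-f0;L.append((z,round(s["eef_pos"][2]-r.nose_length,1),round(f,1)))
    if f>22:break
print(L,s["time_s"],s["finger_gap"])
E
```

```text
[(362, np.float64(189.5), np.float64(-1.0)), (361, np.float64(187.7), np.float64(-1.4)), (360, np.float64(186.5), np.float64(-1.2)), (359, np.float64(185.5), np.float64(-1.1)), (358, np.float64(184.5), np.float64(-1.2)), (357, np.float64(183.5), np.float64(-1.5)), (356, np.float64(182.5), np.float64(-1.4)), (355, np.float64(181.5), np.float64(-0.8)), (354, np.float64(180.7), np.float64(1.0)), (353, np.float64(180.0), np.float64(4.0)), (352, np.float64(179.0), np.float64(4.0)), (351, np.float64(178.0), np.float64(4.2)), (350, np.float64(177.0), np.float64(4.2)), (349, np.float64(176.0), np.float64(3.8)), (348, np.float64(175.0), np.float64(4.2)), (347, np.float64(174.0), np.float64(4.6)), (346, np.float64(173.0), np.float64(4.2)), (345, np.float64(172.0), np.float64(4.2)), (344, np.float64(171.0), np.float64(4.3)), (343, np.float64(170.0), np.float64(3.4)), (342, np.float64(169.0), np.float64(3.8)), (341, np.float64(168.9), np.float64(12.3)), (340, np.float64(168.8), np.float64(20.6)), (339, np.float64(168.8), np.float64(27.5))] 10.0583 0.25341665925546836
```

Felt the stop with the fan's edge at 168.8 mm, inside the 165–171 mm range, after about 12 mm of travel. Now to the knob.

```bash
cat >> h.py <<'E'
N=Ro.from_euler("z",yaw).apply(n);US=Ro.from_euler("z",yaw).apply(up);YS=Ro.from_euler("z",yaw).apply([0,1,0])
E
python3 - <<'E'
from h import *;from rig import r
F=W([42,143,0]);r.move_l(F+[0,0,420],vel=200)
r.movep(FOOT+N*300,rv([s,0,-c],[0,-1,0]));r.release()
r.pause(.2);p=r.snapshot("wrist");pickle.dump(p,open("w2.pkl","wb"));im=p["color"][:,:,::-1].copy()
st=r.get_state();print(st["time_s"],st["eef_pos"]-FOOT-N*300,st["force"])
for k in(0,11,61):
    u=proj(p,FOOT+N*k);print(k,u);cv2.circle(im,tuple(int(round(v)) for v in u),2,(0,0,255),1)
for a in (-100,100):
    u=proj(p,FOOT+YS*a);print(u)
cv2.imwrite("pics/w2.png",cv2.resize(im[60:380,120:520],None,fx=1.8,fy=1.8,interpolation=cv2.INTER_CUBIC))
E
```

```text
13.125 [-0.02084601  0.00152701 -0.00100561] [ 0.13000851  0.24423521 -0.95266528]
0 [315.88124509 186.82409285]
11 [315.83175389 189.95861297]
61 [315.54760436 207.97229338]
[418.49084803 186.89655493]
[213.32301526 186.8512557 ]
```

View pics/w2.png

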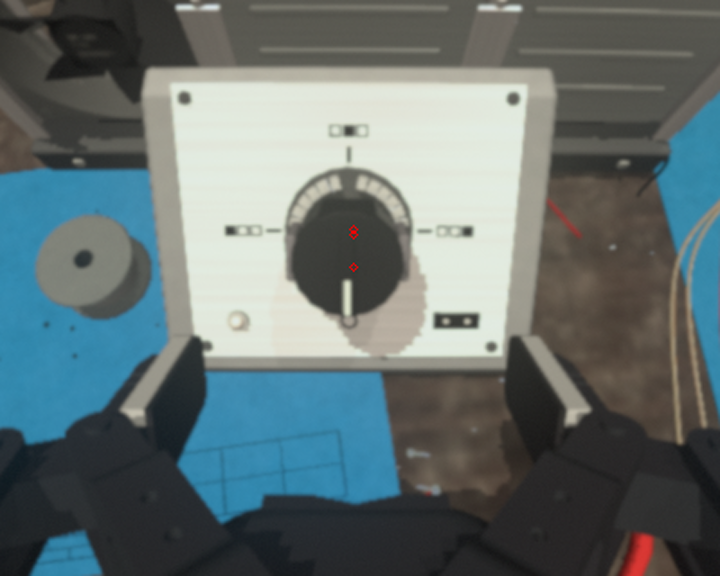

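The picture shows three things:
- The pointer is at off, (347,300), and the left sign (filled left square) is at (243,231).
- The ring's axis at face level is at about (349,231), against a predicted (353,230), so the knob lies about 2.4 mm further left.
- The solder reel is at (90,265).

I'll take a view with the camera right on the knob's axis to refine this.

```bash
python3 - <<'E'
from h import *;from rig import r
for sh in(-74,-60):
    try: r.move_l(FOOT+N*300+US*sh+YS*2.4,vel=200);break
    except r.PlanningError as e: print(e)
r.pause(.15);p=r.snapshot("wrist");pickle.dump(p,open("w3.pkl","wb"));im=p["color"][:,:,::-1].copy()
st=r.get_state();print(sh,st["time_s"])
w2=pickle.load(open("w2.pkl","rb"))
# tops (dark) by circle in both views, in picture
C={}
for k,q in(("w2",w2),("w3",p)):
    g=cv2.cvtColor(q["color"],cv2.COLOR_RGB2GRAY);u0=proj(q,FOOT+N*61+YS*2.4)
    m=((g<52)*255).astype(np.uint8);m[cv2.circle(np.zeros_like(m),tuple(int(v) for v in u0),48,255,-1)==0]=0
    m=cv2.morphologyEx(m,cv2.MORPH_OPEN,np.ones((5,5)))
    ct=max(cv2.findContours(m,0,1)[0],key=cv2.contourArea);(x,y),rad=cv2.minEnclosingCircle(ct);C[k]=(x,y)
    print(k,"pred",u0,"circle",x,y,rad,"ellipse",cv2.fitEllipse(ct),cv2.boundingRect(ct))
    cv2.circle(im if k=="w3" else q["color"],(int(x),int(y)),int(rad),(0,255,0),1)
for k in(0,11,61):
    u=proj(p,FOOT+N*k+YS*2.4);print(k,u)
u=proj(p,FOOT);print(u)
cv2.imwrite("pics/w3.png",cv2.resize(im[30:230,200:440],None,fx=3,fy=3,interpolation=cv2.INTER_CUBIC))
E
```

```text
-74 13.8417Traceback (most recent call last):
  File "<stdin>", line 14, in <module>
ValueError: max() iterable argument is empty
```

```bash
python3 - <<'E'
from h import *
w2=pickle.load(open("w2.pkl","rb"));p=pickle.load(open("w3.pkl","rb"));tiles=[]
for k,q in(("w2",w2),("w3",p)):
    g=cv2.cvtColor(q["color"],cv2.COLOR_RGB2GRAY);u0=proj(q,FOOT+N*61+YS*2.4)
    x,y=[int(v) for v in u0];print(k,u0,g[y-45:y+46:5,x-45:x+46:9] if k=="w3" else "")
    for t in(70,85):
        m=((g<t)*255).astype(np.uint8);m[cv2.circle(np.zeros_like(m),(x,y),48,255,-1)==0]=0
        m=cv2.morphologyEx(m,cv2.MORPH_OPEN,np.ones((5,5)));cs=cv2.findContours(m,0,1)[0]
        if cs:
            ct=max(cs,key=cv2.contourArea);print(t,cv2.minEnclosingCircle(ct),cv2.boundingRect(ct))
    for h in(0,11,61): print(h,proj(q,FOOT+N*h+YS*2.4))
    tiles.append(cv2.resize(q["color"][y-60:y+60,x-65:x+65,::-1],None,fx=3,fy=3,interpolation=cv2.INTER_CUBIC));print("tile origin",x-65,y-60)
cv2.imwrite("pics/w3.png",np.hstack(tiles))
E
```

```text
w2 [312.41746484 207.97140665] 
70 ((313.0, 201.10655212402344), 32.793460845947266) (283, 171, 60, 62)
85 ((312.5454406738281, 200.5), 33.87289047241211) (282, 168, 62, 66)
0 [313.40530512 186.82357484]
11 [313.25876756 189.95805119]
61 [312.41746484 207.97140665]
tile origin 247 147
w3 [314.86836393 109.23018961] [[236 236 235 235 234 218 234 235 235 234 235]
 [235 235 234 234 163 112 152 232 233 233 234]
 [236 236 235 152  98  72  90 185 234 235 235]
 [235 235 215  84  71  69  70  72 157 235 235]
 [235 235 173  70  70  67  68  69 160 234 235]
 [235 235  73  68  68  65  68  67  67 214 235]
 [235 166  67  67  66  65  65  66  67 143 233]
 [235 143  68  66  64  64  64  66  66 132 235]
 [234 141  68  66  65  62  62  64  64 128 234]
 [181 148  66  65  63  62  62  61  64 110 152]
 [234 156  65  64  63  67  60  62  63 101 233]
 [235 163  65  63  60 220  61  60  63 107 235]
 [236 221  66  63  61 221  59  61  61 130 235]
 [234 229 137  63  60 220  59  60  81 178 233]
 [235 230 181  63  62 220  59  58 102 181 228]
 [233 227 228  95  61 200  58 109 163 179 181]
 [234 229 228 165 105  69 105 151 178 178 179]
 [234 230 229 189 174 150 168 168 182 184 186]
 [232 228 228 211 165 134 166 166 181 181 181]]
70 ((314.8666687011719, 108.86666870117188), 33.41419982910156) (283, 80, 66, 61)
85 ((315.4473571777344, 107.7631607055664), 35.187469482421875) (282, 73, 67, 69)
0 [315.34042176 108.83944511]
11 [315.27177061 108.89626866]
61 [314.86836393 109.23018961]
tile origin 249 49
```

View pics/w3.png

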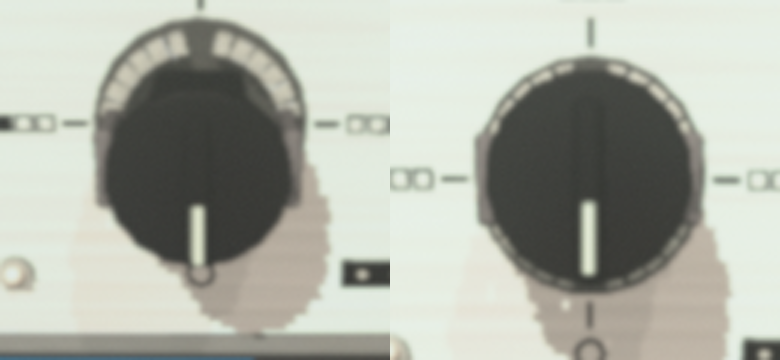

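The camera is on the axis. Cap and ring centres lie within 1 px of prediction, at tile (591,178) and (590,176). So the axis is about 1.8 mm left of FOOT and about 0.4 mm up the slope. I'll descend and pinch now, then check the gap and the side force before turning.

```bash
cat >> h.py <<'E'
A=FOOT+N*2+YS*1.8+US*0.4   # refined foot
E
python3 - <<'E'
from h import *;from rig import r
r.move_l(A+N*300,vel=200);r.move_l(A+N*(155+36),vel=100)
f0=r.get_state()["force"];r.clamp();r.pause(.2);s1=r.get_state();f=s1["force"]-f0
print(s1["time_s"],"gap",s1["finger_gap"],s1["grasp_force"],"N,US,YS force",f@N,f@US,f@YS,s1["torque"],s1["eef_pos"]-A-N*191)
E
```

```text
16.2583 gap 47.31005440783553 57.613787949085236 N,US,YS force 21.008299622478596 3.1596557053452385 11.400297814327997 [ 1.45333413 -0.03420246  1.04708739] [-0.49940207  1.21722558  0.44874186]
```

The gap is 47.3 mm with +11 N along YS, so the left tab bottomed first. The knob is further left than I aimed, so I'll re-centre using force and gap.

```bash
python3 - <<'E'
from h import *;from rig import r
for dy,dn in((1.5,1.5),(2.5,1.5),(3.3,1.5)):
    r.move_l(A+N*(191+dn)+YS*dy,vel=30);r.pause(.15);s1=r.get_state();f=s1["force"]
    print(dy,s1["time_s"],"gap",s1["finger_gap"],s1["grasp_force"],"N,US,YS",f@N,f@US,f@YS,s1["torque"],(s1["eef_pos"]-A)@np.c_[N,US,YS])
    if s1["finger_gap"]<43.6 and f@YS<3:break
E
```

```text
1.5 16.6583 gap 46.888069017159275 69.84932787716389 N,US,YS -10.989012005763668 0.7889306378977838 1.643541462889022 [0.43757251 0.152405   0.34690019] [1.92243497e+02 6.53408014e-02 1.70437694e+00]
2.5 17.0583 gap 46.90969277309308 69.90668848156929 N,US,YS -13.613268170663778 -0.6000052781750764 -4.2822923038446055 [-0.1587065   0.31620553 -0.10852457] [1.92254163e+02 1.47691727e-01 2.10557670e+00]
3.3 17.4583 gap 46.62322822196234 69.93127942085266 N,US,YS -13.512255257051867 -1.8149448264962407 -8.311681559670054 [-0.54016027  0.57946485 -0.42645477] [192.25447105   0.21970793   2.43627968]
```

```bash
python3 - <<'E'
from h import *;from rig import r
r.move_l(A+N*192+YS*1.8,vel=30);r.pause(.15);s1=r.get_state();f=s1["force"]
print(s1["time_s"],s1["finger_gap"],f@N,f@US,f@YS,s1["torque"])
p=r.snapshot("wrist");pickle.dump(p,open("w4.pkl","wb"))
cv2.imwrite("pics/w4.png",cv2.resize(p["color"][180:400,180:450,::-1],None,fx=2.7,fy=2.7,interpolation=cv2.INTER_CUBIC))
E
```

```text
17.8583 46.991815826767485 2.6683726633252127 -0.5359034539605935 0.4430665392514228 [0.44251722 0.23530111 0.31517244]
```

View pics/w4.png

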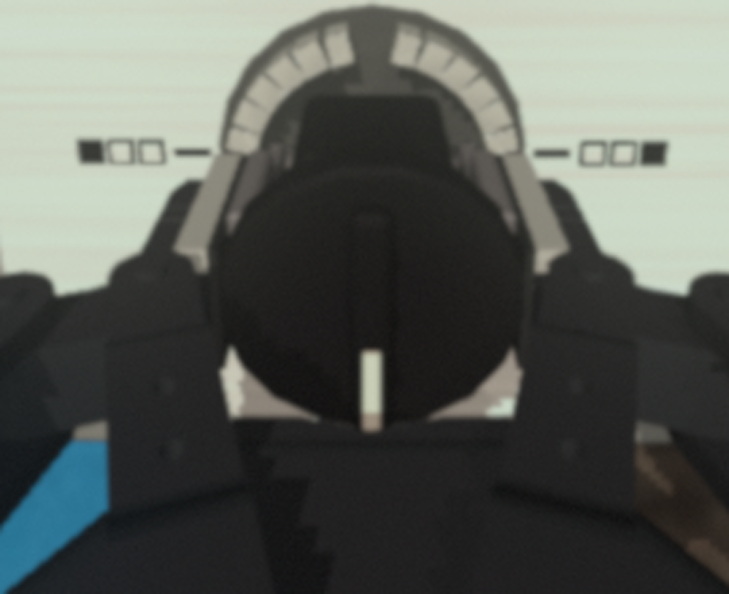

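The pads bear on the cap's sides at (220,300) and (525,300), so the grip is too far out. The pad edge appears to run from about z=131 to z=168 ahead of the TCP. I'll open, go about 7 mm deeper keeping the centring found by force, and pinch again.

```bash
cat >> h.py <<'E'
A=A+YS*1.8
E
python3 - <<'E'
from h import *;from rig import r
r.release();r.move_l(A+N*184.5,vel=60);f0=r.get_state()["force"];r.clamp();r.pause(.2);s1=r.get_state();f=s1["force"]-f0
print(s1["time_s"],"gap",s1["finger_gap"],s1["grasp_force"],"N,US,YS",f@N,f@US,f@YS,s1["torque"])
E
```

```text
19.3167 gap 44.46026746189797 58.63943427801132 N,US,YS 12.144307966990079 0.20674886553604518 0.9137496313296547 [0.09124231 0.34163546 0.06507633]
```

Gap is 44.5 mm with the side forces balanced, so both tabs are in about 5 mm. Turning +90° about the tool axis, in steps.

```bash
python3 - <<'E'
from h import *;from rig import r
q0=np.array(r.ik(A+N*184.5,rv([s,0,-c],[0,-1,0])));print(q0.round(3))
for a in(15,40,65,90):
    q=q0.copy();q[5]+=np.radians(a);r.goto_joints(q);s1=r.get_state();f=s1["force"]
    T=Ro.from_rotvec(s1["ee_rot"]).inv().apply(s1["torque"])
    print(a,round(s1["time_s"],2),"gap",round(s1["finger_gap"],2),"N,US,YS",f@N,f@US,f@YS,"tool torque",T.round(2))
    if np.linalg.norm(f)>60: print("stop");break
E
```

```text
[-0.76   0.461  2.199  1.717  0.405 -0.731]
15 19.68 gap 44.12 N,US,YS 12.565954916742479 1.2139941380509371 2.3926468871286133 tool torque [ 0.34 -0.3   0.05]
40 20.18 gap 44.2 N,US,YS 12.18174106215883 1.7039273282451988 6.055153623334007 tool torque [ 0.57 -0.52  0.06]
65 20.68 gap 44.3 N,US,YS 13.576436152380955 5.5445830373537115 9.87441501616671 tool torque [ 0.73 -0.82 -0.02]
90 21.18 gap 44.03 N,US,YS 13.625721037800957 7.492593099335916 10.184706566144815 tool torque [ 0.69 -1.18  0.  ]
```

It turned with low torque. Letting go, backing out and looking.

```bash
python3 - <<'E'
from h import *;from rig import r
r.release();r.move_l(A+N*300,vel=120,attitude=None);r.pause(.2)
try: r.move_l(A+N*300-US*74,vel=200) 
except r.PlanningError as e: print(e)
if 1:
    st=r.get_state();T=Ro.from_rotvec(st["ee_rot"])
    p=r.snapshot("wrist");pickle.dump(p,open("w5.pkl","wb"));u=proj(p,A+N*40);print(st["time_s"],u)
    x,y=[int(v) for v in u];x0,y0=max(0,x-90),max(0,y-75)
    cv2.imwrite("pics/w5.png",cv2.resize(p["color"][y0:y0+150,x0:x0+180,::-1],None,fx=4,fy=4,interpolation=cv2.INTER_CUBIC))
E
```

```text
23.4917 [228.29582679 202.89934967]
```

View pics/w5.png

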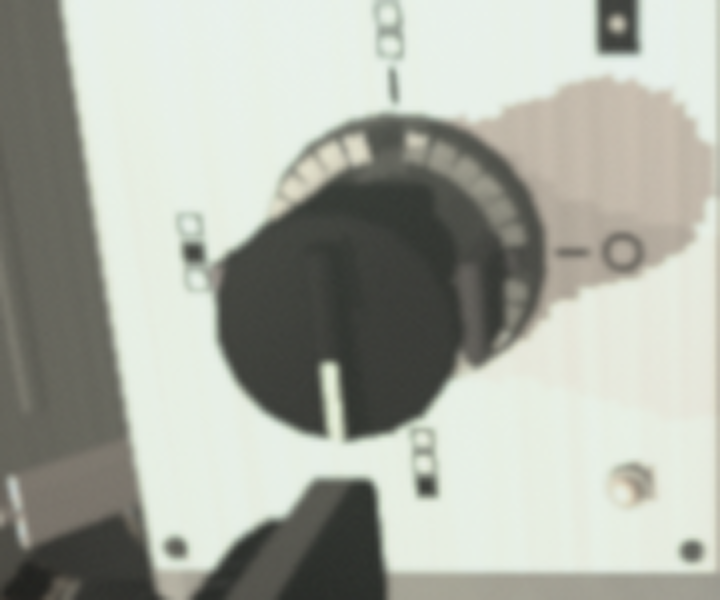

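The pointer points to the left bay's sign (filled end square at (427,487)), and the tab at (480,310) seems out. One on-axis view will check both tabs and the angle.

```bash
python3 - <<'E'
from h import *;from rig import r
try: r.move_l(A+N*300+YS*74,vel=200)
except r.PlanningError as e:
    print(e); r.move_l(A+N*320+YS*60,vel=200)
r.pause(.15);st=r.get_state()
p=r.snapshot("wrist");pickle.dump(p,open("w6.pkl","wb"));u=proj(p,A+N*40);print(st["time_s"],u)
x,y=[int(v) for v in u];x0,y0=max(0,x-65),max(0,y-60);print(x0,y0)
b=p["color"][y0:y0+120,x0:x0+130,::-1];w=pickle.load(open("w3.pkl","rb"))["color"][49:169,249:379,::-1]
cv2.imwrite("pics/w6.png",np.hstack([cv2.resize(i,None,fx=3,fy=3,interpolation=cv2.INTER_CUBIC) for i in(w,b)]))
E
```

```text
24.3667 [314.63536602 111.33497914]
249 51
```

View pics/w6.png

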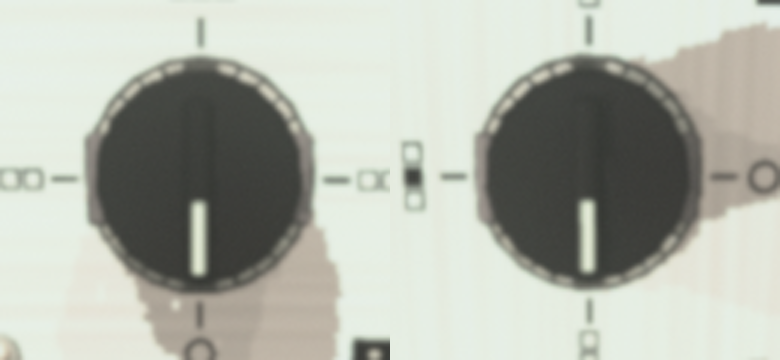

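The on-axis view now matches the start view. Both tabs stand out equally, spanning x 476–701 against 86–312 in the left tile. The pointer at (588,235) lines up with the left sign's tick at (590,310). The fan stop was felt, and the fingers are clear. Handing in.

```bash
python3 -c "
from rig import r
print(r.get_state()['time_s']);print(r.sign_off())"
```

```text
24.4167
the job is handed in; nothing more can be done
None
```

The job is handed in at 24.4 s: the fan in the left bay is pushed home on its stop with at most about 28 N read while pressing, the selector is locked at the left bay with both tabs sprung out, and I saw no contact with the reel, screwdriver or cutters, though I did not re-measure where they lie.

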